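# Pull the filter cassette from the desk dust extractor

### The arm

A 6-joint arm with a two-finger parallel gripper is mounted at the origin on a cart in front of the work surface, level with it; the furniture and walls round the work are solid. World frame = base frame: x ahead of the robot, y to its left, z up, the work surface at z = 0. Lengths are in m, angles in degrees, forces in N, time in s.
With the tool pointing down it reaches from about 0.4 to 0.825 m from the base axis. Payload 7 kg.
Tool frame: the origin (TCP) lies midway between the tips of the shut fingers; the grasp point (between the pads) lies 19 mm behind it; z points along the fingers, y is the line along which they close (so a half turn about z gives the same grasp; the last joint's range is limited). The gripper opens to 88 mm and grips with 3 to 60 N. Pads are 19 mm wide; open, the fingers measure 130 mm over their backs; the gripper's body (78 mm by 193 mm) begins 47 mm behind the grasp point.
Start: joints at [88.184, 20.546, 0.682, 0, -70.136, -16.507], TCP at [0.212, 0.641, 0.227] pointing down, gripper open.
Joint ranges: [-176.03, 176.03], [-82.01, 121.73], [-58.28, 71.71], [-173.87, 95.51], [-174.79, -0.11], [-173.66, 173.66]. Speed limits (degrees/s): [136.94, 136.94, 172.46, 180, 180, 180].

### API

Orientations are given as [roll, pitch, yaw] about the fixed x, y, z axes, in that order (R = Rz(yaw) Ry(pitch) Rx(roll)).
In Python, from plant import r gives the robot as it stands. The module is installed in compiled form; this text tells all that it offers.
- The arm moves only by the tool play_rows, never from a script. Its argument "rows" is a list of rows, each an object with "slide": the shift along the tool's x, y, z as a fraction of full scale, a list of three; "delta_rot": the turn, a rotation vector about the tool's x, y, z as a fraction of full scale, a list of three; "fingers": the opening, from -1 (shut) to 1 (fully open). In form: [{"slide": [x, y, z], "delta_rot": [rx, ry, rz], "fingers": fingers}, ...]. A call has 1 to 8 rows; each row shifts and turns the commanded pose from where the row before left it, along the tool's axes as they then stand; what a row does not reach is not made up. Full scale, the value 1, is 0.15 m for a shift and 0.08 rad for a turn. A row lasts 1/8 s, in which the tool goes at most 62.5 mm and 10.7 degrees, less where a joint would pass 70% of its speed; a pose out of reach is approached as far as the arm can. A call with a number of a shift or a turn outside -1 to 1 is refused whole. A call with a gripper value outside its range is refused whole. The fingers move at their own pace and stop on an object; "squeeze" is the grip in N (left out, the last holds). Time passes only in rows, so rows that do not move let the fingers close. It gives the time, the measured TCP pose, the force, the opening and the grip force at its end, in the units of the state.
- r.get_state(): the state, without advancing time (a new reading comes with each control period).
- r.capture(name): name is "scene" or "top"; returns a dict with "image" (400x640x3 uint8, blue, green, red), "fx", "fy", "cx", "cy" (pixels), "R" (3x3) and "t" (3): a world point X has camera coordinates R X + t. Camera axes: x right, y down, z forward; pixel columns grow to the right and rows downward; lengths in m; the calibration is good to about 2 mm. A picture is of the moment at which its call begins. There is no depth.
- r.close_job(): hands the job in; it is judged then, once.
The state is a dict: "time_s": time; "joints": joint angles; "qd": joint speeds; "joint_torque": joint torques, N m; "tcp_pos": TCP position; "eef_rot": TCP orientation; "contact_force": force on the tool from outside, world axes, zero at the start; "moment": the same for the moment, N m; "gripper_width": finger opening in m; "gripper_force": force on a finger pad.
Only numpy, scipy, OpenCV 4.12 (cv2) and the standard library are available. Lean on these libraries where they do the work, as an engineer would, in place of code of your own. Each camera call takes 0.05 s, during which the arm holds its last target. There are 200 camera calls.

### The job

The small dust extractor standing among the sherds is due for a filter check: first swing its quarter-turn damper handle round to the shut stop, so that it points squarely to the front of the unit (the long side with the row of slots), leaving the cassette in its place until that is done. Then pinch the cassette's two sprung side catches together between the fingers and lift it straight up out of its well. Finish with the program still holding the cassette by both pinched catches, upright and still, its underside at least 5 cm above the top of the housing, the damper still shut and the four loose sherds round the unit left where they lie.

Things in the scene. Friction and masses are not known exactly. Their poses are not given: they have to be found in the camera images.
- unit: Dust extractor fixed to the desk: grey box 130 (x) x 220 (y) x 60 mm high, bare metal top. Origin: centre of its underside; -x is its front (row of dark slots), y its left, z up. A round outlet stub stands 28 mm out of its right (-y) end. The cassette's well is centred at y = +55 mm, the damper's pivot at y = -60 mm.
- damper (a joint): Angle of the damper handle: 0 = shut (stop; handle points to the unit's front, -x), 1.571 = open (stop; handle points to the unit's right, -y, over the outlet). Opens counterclockwise seen from above, shuts clockwise. Stays where it is left; moving it takes about 2 N at the post.
- damper_pivot (a point): Point on the damper's vertical hinge axis, at the height of the lever bar (79 mm above the desk).
- damper_post (a point): Middle of the upright black post, 18 mm in diameter, at the end of the steel damper lever: 106 mm above the desk, 60 mm from the hinge axis. It rises 40 mm clear of the lever bar (83 to 123 mm above the desk); the bar is 14 mm wide. Pinch or push the post.
- cassette_grip (a point): Centre between the white cassette's two grey catch pads, half-way up them, 84 mm above the desk when seated. Axes: y from right to left catch, z up; seated, parallel to the unit's. Pads face +y and -y, 40 mm long (x), 34 mm high, 6 to 40 mm above the housing's top; 56 mm over both when free, 44 mm when pinched. Between them the body is 64 (x) x 32 mm, its top 44 mm above the housing.
- cassette_base (a point): Centre of the cassette's underside, 64 mm below cassette_grip, 20 mm above the desk when seated; the lower 40 mm sit in the well. The cassette is 84 mm high and 79 mm long in x over its rim. Barbs on the catches hook under the well's edge: it cannot rise unless both catches are pushed in.
- catch_left (a joint): Travel in m of the +y catch: 0 = sprung out, 0.006 = pushed fully in, towards the cassette's middle; the spring takes about 6.5 N when fully in. The cassette is free to rise from about 0.004 to 0.0055.
- catch_right (a joint): The same for the -y catch.
- sherd_b1: Loose flat pottery sherd, 106 x 105 x 20 mm, in front of the unit's left half. Leave it alone. Origin: centre of its underside.
- sherd_b2: Loose flat pottery sherd, 96 x 84 x 17 mm, in front of the unit's right half. Leave it alone. Origin as above.
- sherd_b4: Loose small sherd, 69 x 64 x 14 mm, at the unit's left end. Leave it alone. Origin as above.
- sherd_m4: Loose curved sherd, 97 x 94 x 23 mm, beyond the outlet stub at the unit's right. Leave it alone. Origin as above.
There are look-alikes about, which are no part of the job. What is meant by the part that bears cassette_grip is not green or turquoise, and is the smaller of those in its own colour.

How it is judged (in metres and radians):
On the way, in this order (a step that is already met when the one before it is completed fails the run):
1. the damper is shut, with the cassette still seated (value of joint damper below 0.09 rad and height (world z) of cassette_base below 0.03 m), for 0.2 s.
2. both catches are pinched in by the fingers while the cassette is still in its well (value of joint each of catch_left, catch_right above 0.004 m and contact force between the fingers and cassette above 1 N and height (world z) of cassette_base below 0.05 m), for 0.1 s.
At the end, for the whole second after the job is handed in: Damper within 0.09 rad of shut; fingers hold the cassette with both catches in by over 4 mm, its underside over 105 mm above the desk (45 mm above the housing), tilt under 0.3 rad, clear of the unit, slower than 0.04 m/s; the loose sherds within 30 mm of their starts (value of joint each of catch_left, catch_right above 0.004 m and value of joint damper below 0.09 rad and height (world z) of cassette_base above 0.105 m and angle between cassette_base's own z axis and vertical below 0.3 rad and contact force between the fingers and cassette above 2 N and contact force between cassette and unit below 0.05 N and linear speed of cassette below 0.04 m/s and distance of each of sherd_b1, sherd_b2, sherd_b4, sherd_m4 from where it was at the start of the episode below 0.03 m); the arm keeps its last pose, push and grip.
It fails at once if the cassette is raised while the damper is not shut (height (world z) of cassette_base above 0.035 m and value of joint damper above 0.15 rad).
It fails at once if a loose sherd is disturbed (moved more than 30 mm) (distance of any of sherd_b1, sherd_b2, sherd_b4, sherd_m4 from where it was at the start of the episode above 0.03 m).
It also fails if it takes over 45 s, if anything falls off the work surface, if the arm or the gripper's body presses on something with over 40 N, if the wrist force passes 120 N, or if a joint passes its speed limit or range.

## Working session

There is one attempt and no reset: what is moved stays moved. The work goes in short steps, Python scripts to look and compute and a tool call to move; the robot and the scene stay as the last step left them, time stands still between calls to the robot, and variables do not carry over. Pictures are saved under pics/ and viewed, at most 10 in all, crops included, and the job is handed in when it is done.

Besides the shell and the picture viewer there is one more tool, called after ">>>" as a command line: name --argument value ..., lists and objects as JSON in quotes. play_rows: Moves the arm, as the interface text tells. Shift numbers are shares of 0.15 m and turn numbers shares of 0.08 rad, none past 1 either way. Its arguments: {"type":"object","properties":{"rows":{"type":"array"},"squeeze":{"type":"number"}},"required":["rows"]}

```bash
mkdir -p pics; cat > h.py <<'E'
import numpy as np, cv2
from plant import r
def cap(n,f):
    c=r.capture(n); cv2.imwrite('pics/'+f,c['image']); 
    np.savez('pics/'+f+'.npz',**{k:np.array(c[k]) for k in c}); return c
def ray(c,u,v,z):
    R=np.array(c['R']);t=np.array(c['t']);d=R.T@np.array([(u-c['cx'])/c['fx'],(v-c['cy'])/c['fy'],1]);o=-R.T@t
    return o+d*(z-o[2])/d[2]
def proj(c,X):
    p=np.array(c['R'])@np.array(X)+np.array(c['t']);return p[:2]/p[2]*[c['fx'],c['fy']]+[c['cx'],c['cy']]
E
python3 - <<'E'
from h import *
for n in('scene','top'):
    c=cap(n,n+'1.png'); print(n,c['fx'],-np.array(c['R']).T@np.array(c['t']),np.array(c['R'])[2])
print(r.get_state())
E
```

```text
scene 482.16853374684297 [-0.21276555 -0.84980216  0.86563926] [ 0.50199138  0.64927726 -0.57135251]
top 371.35640392480366 [0.33844803 0.05375505 0.94878102] [ 0.1377634  -0.01753149 -0.99031   ]
{'time_s': 0.1, 'joints': array([ 8.81846506e+01,  2.05875020e+01,  6.39036726e-01, -1.68065875e-02,
       -7.01359028e+01, -1.65068095e+01]), 'qd': array([ 0.02719714, -0.06903076,  0.04271208, -0.01554868, -0.01377466,
       -0.04692201]), 'joint_torque': array([-1.31723857e-03, -5.84161162e+01,  2.93752581e+01,  7.01555282e+00,
        1.02000209e-02, -5.51321727e-05]), 'tcp_pos': array([0.21208767, 0.64035594, 0.22571748]), 'eef_rot': array([ 1.79914620e+02, -8.82458794e-03, -1.83278746e+01]), 'contact_force': array([ 0.05836066,  0.35029146, -0.36899887]), 'moment': array([ 0.03302808,  0.05231898, -0.01580235]), 'gripper_force': 0.0, 'gripper_width': 0.087748612669335}
```

View pics/scene1.png

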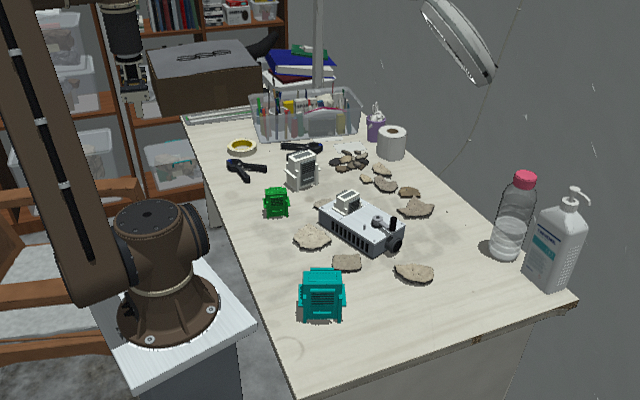

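View pics/top1.png

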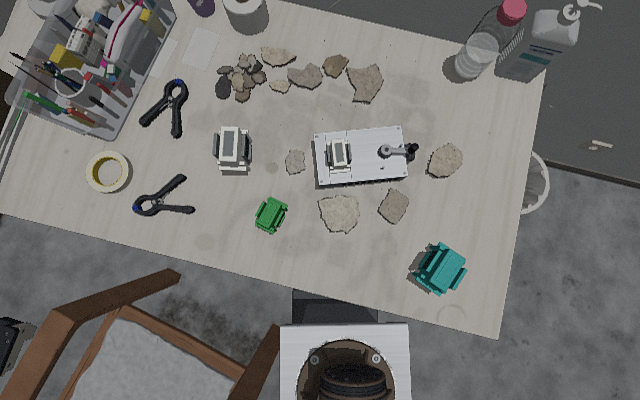

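Candidates for the cassette in the top view: white in the unit (338,154), larger white (232,148), green (271,214) and turquoise (440,268). I choose the smaller white one seated in the unit. The damper post is at about (412,150), so the damper is open. Next is a close crop to check this.

```bash
python3 - <<'E'
import cv2
a=cv2.imread('pics/top1.png')[115:225,280:470]; b=cv2.imread('pics/scene1.png')[175:275,300:420]
cv2.imwrite('pics/c1.png',cv2.resize(a,None,fx=4,fy=4,interpolation=cv2.INTER_CUBIC))
cv2.imwrite('pics/c2.png',cv2.resize(b,None,fx=6,fy=6,interpolation=cv2.INTER_CUBIC))
E
```

```text
(no output)
```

View pics/c1.png

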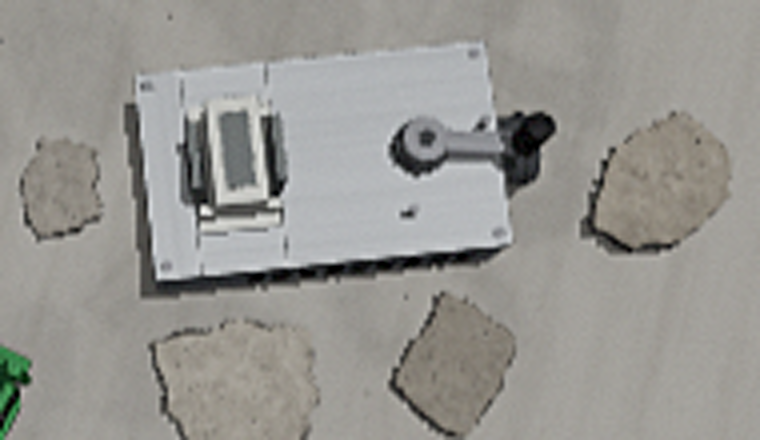

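View pics/c2.png

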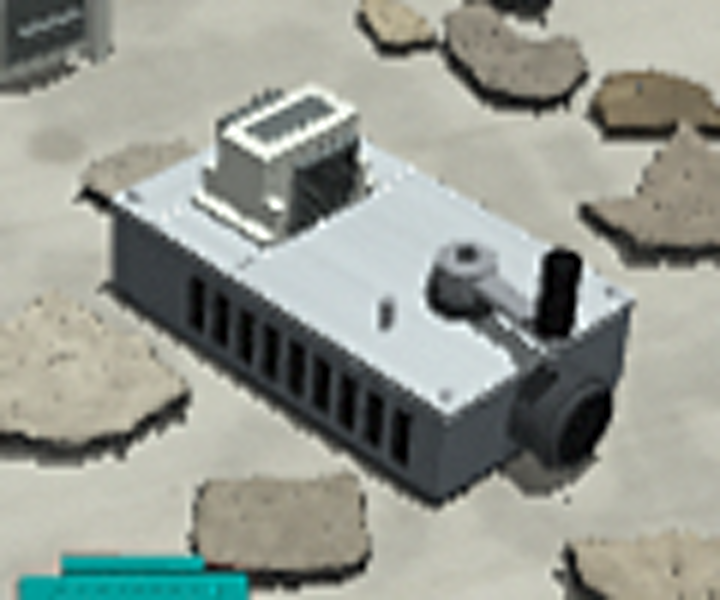

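The crops show the unit with its small white cassette seated. The slots face the robot, and the lever points right over the outlet. Top corners in the top crop (4x, offset 280,115) are (138,75), (485,42), (510,240) and (155,280). The post top is at (540,127) there.

```bash
cat >> h.py <<'E'
def ld(f): return dict(np.load('pics/'+f+'.npz'))
def U(p,X):
    x,y,a=p; X=np.atleast_2d(X); return np.c_[x+np.cos(a)*X[:,0]-np.sin(a)*X[:,1], y+np.sin(a)*X[:,0]+np.cos(a)*X[:,1], X[:,2]]
E
python3 - <<'E'
from h import *
from scipy.optimize import least_squares
T=ld('top1.png');S=ld('scene1.png')
t=np.array([(138,75),(485,42),(510,240),(155,280)])/4+[280,115]
Xt=[(.065,.11,.06),(.065,-.11,.06),(-.065,-.11,.06),(-.065,.11,.06)]
s=np.array([(632,296),(445,415),(115,200)])/6+[300,175]; Xs=[Xt[1],Xt[2],Xt[3]]
for q in t: print(ray(T,*q,.06).round(4))
def res(p):return np.r_[[(proj(T,a)-b) for a,b in zip(U(p,Xt),t)],[(proj(S,a)-b) for a,b in zip(U(p,Xs),s)]].ravel()
o=least_squares(res,[.5,0,0]);p=o.x;print(p,np.degrees(p[2]),o.fun.round(1))
np.save('unit.npy',p)
print('pivot,grip,post0',U(p,[(0,-.06,.079),(0,.055,.084),(-.06,-.06,.106)]).round(4))
q=ray(T,540/4+280,127/4+115,.123);print('post',q, ray(T,427/4+280,137/4+115,.083))
d=q-U(p,[(0,-.06,.079)])[0];c,sn=np.cos(p[2]),np.sin(p[2]);l=[c*d[0]+sn*d[1],-sn*d[0]+c*d[1]];print('local',l,np.hypot(*l))
print('grip top pix',ray(T,237/4+280,149/4+115,.104))
E
```

```text
[0.6183 0.0655 0.06  ]
[ 0.6373 -0.1507  0.06  ]
[ 0.5117 -0.1606  0.06  ]
[0.4897 0.0566 0.06  ]
[ 0.56398335 -0.04775765  0.0872006 ] 4.996226351908831 [-0.8 -0.3  0.4 -0.4  1.   1.2  0.2  0.   0.6 -0.4  0.2 -0.6 -1.  -1. ]
pivot,grip,post0 [[ 0.5692 -0.1075  0.079 ]
 [ 0.5592  0.007   0.084 ]
 [ 0.5094 -0.1128  0.106 ]]
post [ 0.56520742 -0.16566656  0.123     ] [ 0.57077027 -0.10785768  0.083     ]
local [np.float64(-0.009049285973539226), np.float64(-0.0575675141698083)] 0.05827442204193855
grip top pix [0.55917824 0.00763195 0.104     ]
```

>>> play_rows --rows '[{"slide": [0.12, 0.14, 0], "delta_rot": [0, 0, 0], "fingers": 0}, {"slide": [0.25, 0.28, 0], "delta_rot": [0, 0, 0], "fingers": 0}, {"slide": [0.25, 0.28, 0], "delta_rot": [0, 0, 0], "fingers": 0}, {"slide": [0.25, 0.28, 0], "delta_rot": [0, 0, 0], "fingers": 0}, {"slide": [0.25, 0.28, 0], "delta_rot": [0, 0, 0], "fingers": 0}, {"slide": [0.25, 0.28, 0], "delta_rot": [0, 0, 0], "fingers": 0}, {"slide": [0.25, 0.28, 0], "delta_rot": [0, 0, 0], "fingers": 0}, {"slide": [0.25, 0.28, 0], "delta_rot": [0, 0, 0], "fingers": 0}]' --squeeze 15

```text
time_s: 1.1
tcp_pos: [0.3797, 0.2517, 0.2265]
eef_rot: [-180.0, 0.0, -18.3]
contact_force: [0.9, 0.3, 0.5]
gripper_width: 0.0439
gripper_force: 0.0
```

>>> play_rows --rows '[{"slide": [0.25, 0.28, 0], "delta_rot": [0, 0, 0], "fingers": 0}, {"slide": [0.25, 0.28, 0], "delta_rot": [0, 0, 0], "fingers": 0}, {"slide": [0.25, 0.28, 0], "delta_rot": [0, 0, 0], "fingers": 0}, {"slide": [0.25, 0.28, 0], "delta_rot": [0, 0, 0], "fingers": 0}, {"slide": [0.25, 0.28, 0], "delta_rot": [0, 0, 0], "fingers": 0}, {"slide": [0.25, 0.28, 0], "delta_rot": [0, 0, 0], "fingers": 0}, {"slide": [0.25, 0.28, 0], "delta_rot": [0, 0, 0], "fingers": 0}, {"slide": [0.12, 0.14, 0], "delta_rot": [0, 0, 0], "fingers": 0}]'

```text
time_s: 2.1
tcp_pos: [0.547, -0.1362, 0.2258]
eef_rot: [180.0, 0.1, -18.5]
contact_force: [-1.0, 1.1, -0.2]
gripper_width: 0.0436
gripper_force: 0.0
```

>>> play_rows --rows '[{"slide": [0, 0, 0], "delta_rot": [0, 0, 1], "fingers": 0}, {"slide": [0, 0, 0], "delta_rot": [0, 0, 1], "fingers": 0}, {"slide": [0, 0, 0], "delta_rot": [0, 0, 1], "fingers": 0}, {"slide": [0, 0, 0], "delta_rot": [0, 0, 1], "fingers": 0}, {"slide": [0, 0, 0], "delta_rot": [0, 0, 1], "fingers": 0}, {"slide": [0, 0, 0], "delta_rot": [0, 0, 1], "fingers": 0}, {"slide": [0, 0, 0], "delta_rot": [0, 0, 1], "fingers": 0}, {"slide": [0, 0, 0], "delta_rot": [0, 0, 1], "fingers": 0}]'

```text
time_s: 3.1
tcp_pos: [0.5464, -0.1336, 0.2262]
eef_rot: [180.0, 0.0, -55.1]
contact_force: [-1.0, 0.0, -0.7]
gripper_width: 0.0433
gripper_force: 0.0
```

>>> play_rows --rows '[{"slide": [0, 0, 0], "delta_rot": [0, 0, 1], "fingers": 0}, {"slide": [0, 0, 0], "delta_rot": [0, 0, 1], "fingers": 0}, {"slide": [0, 0, 0], "delta_rot": [0, 0, 1], "fingers": 0}, {"slide": [0, 0, 0], "delta_rot": [0, 0, 1], "fingers": 0}, {"slide": [0, 0, 0], "delta_rot": [0, 0, 1], "fingers": 0}, {"slide": [0, 0, 0], "delta_rot": [0, 0, 1], "fingers": 0}, {"slide": [0, 0, 0], "delta_rot": [0, 0, 1], "fingers": 0}, {"slide": [0, 0, 0], "delta_rot": [0, 0, 1], "fingers": 0}]'

```text
time_s: 4.1
tcp_pos: [0.5464, -0.1336, 0.2262]
eef_rot: [180.0, 0.0, -91.8]
contact_force: [0.4, 0.2, 0.2]
gripper_width: 0.044
gripper_force: 0.0
```

>>> play_rows --rows '[{"slide": [0.11, -0.065, 0], "delta_rot": [0, 0, 0.5], "fingers": 0}, {"slide": [0.11, -0.065, 0], "delta_rot": [0, 0, 0], "fingers": 0}, {"slide": [0, 0, 0.2], "delta_rot": [0, 0, 0], "fingers": 0}, {"slide": [0, 0, 0.2], "delta_rot": [0, 0, 0], "fingers": 0}, {"slide": [0, 0, 0.12], "delta_rot": [0, 0, 0], "fingers": 0}, {"slide": [0, 0, 0], "delta_rot": [0, 0, 0], "fingers": 0}]'

```text
time_s: 4.85
tcp_pos: [0.5638, -0.1685, 0.1468]
eef_rot: [179.8, -0.0, -94.0]
contact_force: [-0.2, -0.1, 0.7]
gripper_width: 0.044
gripper_force: 0.0
```

```bash
python3 - <<'E'
from h import *
c=cap('scene','s2.png'); print(r.get_state()['tcp_pos'])
b=c['image'][160:280,290:450]
cv2.imwrite('pics/c3.png',cv2.resize(b,None,fx=5,fy=5,interpolation=cv2.INTER_CUBIC))
E
```

```text
[ 0.56458571 -0.16851907  0.14807594]
```

View pics/c3.png

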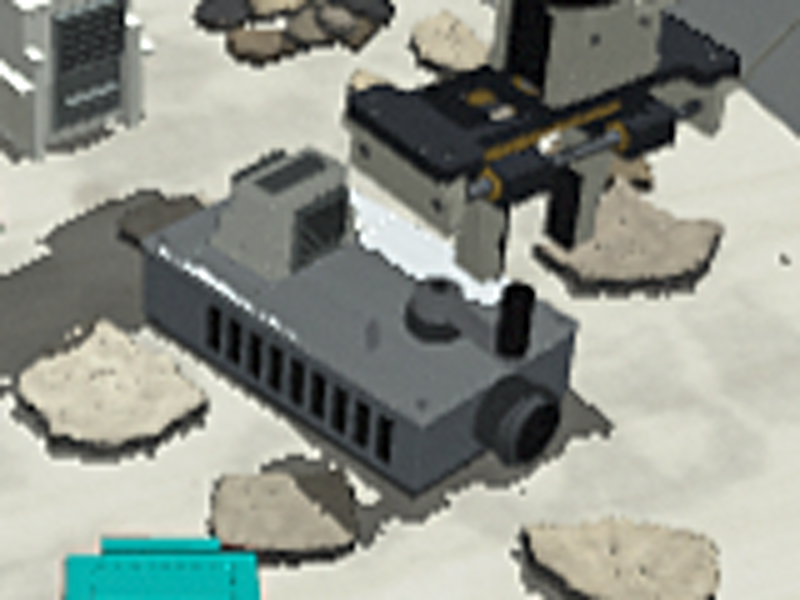

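The fingers, at about (485,275) and (562,240) in the crop, straddle the post top at (517,290) as planned. I'll descend and pinch it.

>>> play_rows --rows '[{"slide": [0, 0, 0.1], "delta_rot": [0, 0, 0], "fingers": 0}, {"slide": [0, 0, 0.15], "delta_rot": [0, 0, 0], "fingers": 0}, {"slide": [0, 0, 0.1], "delta_rot": [0, 0, 0], "fingers": 0}, {"slide": [0, 0, 0], "delta_rot": [0, 0, 0], "fingers": -1}, {"slide": [0, 0, 0], "delta_rot": [0, 0, 0], "fingers": -1}, {"slide": [0, 0, 0], "delta_rot": [0, 0, 0], "fingers": -1}, {"slide": [0, 0, 0], "delta_rot": [0, 0, 0], "fingers": -1}]' --squeeze 15

```text
time_s: 5.78
tcp_pos: [0.5655, -0.1677, 0.097]
eef_rot: [-179.9, -0.0, -93.9]
contact_force: [2.2, -1.3, 1.0]
gripper_width: 0.0177
gripper_force: 15.0
```

>>> play_rows --rows '[{"slide": [-0.001, 0.032, 0], "delta_rot": [0, 0, 1], "fingers": -1}, {"slide": [-0.001, 0.032, 0], "delta_rot": [0, 0, 1], "fingers": -1}, {"slide": [-0.001, 0.032, 0], "delta_rot": [0, 0, 1], "fingers": -1}, {"slide": [-0.001, 0.032, 0], "delta_rot": [0, 0, 1], "fingers": -1}, {"slide": [-0.001, 0.032, 0], "delta_rot": [0, 0, 1], "fingers": -1}, {"slide": [-0.001, 0.032, 0], "delta_rot": [0, 0, 1], "fingers": -1}, {"slide": [-0.001, 0.032, 0], "delta_rot": [0, 0, 1], "fingers": -1}, {"slide": [-0.001, 0.032, 0], "delta_rot": [0, 0, 1], "fingers": -1}]'

```text
time_s: 6.78
tcp_pos: [0.5302, -0.1532, 0.0969]
eef_rot: [-179.9, 0.1, -130.7]
contact_force: [2.2, 2.5, 1.7]
gripper_width: 0.0175
gripper_force: 15.0
```

>>> play_rows --rows '[{"slide": [-0.001, 0.032, 0], "delta_rot": [0, 0, 1], "fingers": -1}, {"slide": [-0.001, 0.032, 0], "delta_rot": [0, 0, 1], "fingers": -1}, {"slide": [-0.001, 0.032, 0], "delta_rot": [0, 0, 1], "fingers": -1}, {"slide": [-0.001, 0.032, 0], "delta_rot": [0, 0, 1], "fingers": -1}, {"slide": [-0.001, 0.032, 0], "delta_rot": [0, 0, 1], "fingers": -1}, {"slide": [-0.001, 0.032, 0], "delta_rot": [0, 0, 1], "fingers": -1}, {"slide": [-0.001, 0.032, 0], "delta_rot": [0, 0, 1], "fingers": -1}, {"slide": [-0.001, 0.032, 0], "delta_rot": [0, 0, 1], "fingers": -1}]'

```text
time_s: 7.78
tcp_pos: [0.5101, -0.121, 0.0969]
eef_rot: [-180.0, 0.1, -167.4]
contact_force: [-1.5, 1.2, 4.2]
gripper_width: 0.0178
gripper_force: 15.0
```

>>> play_rows --rows '[{"slide": [-0.001, 0.032, 0], "delta_rot": [0, 0, 1], "fingers": -1}, {"slide": [-0.001, 0.024, 0], "delta_rot": [0, 0, 0.7], "fingers": -1}, {"slide": [0, 0, 0], "delta_rot": [0, 0, 0], "fingers": -1}, {"slide": [0, 0, 0], "delta_rot": [0, 0, 0], "fingers": -1}]'

```text
time_s: 8.28
tcp_pos: [0.5085, -0.1126, 0.0968]
eef_rot: [180.0, 0.0, -175.0]
contact_force: [-1.8, 3.2, 7.1]
gripper_width: 0.0176
gripper_force: 15.0
```

>>> play_rows --rows '[{"slide": [0, 0.01, 0], "delta_rot": [0, 0, 0], "fingers": -1}, {"slide": [0, 0.01, 0], "delta_rot": [0, 0, 0], "fingers": -1}, {"slide": [0, 0, 0], "delta_rot": [0, 0, 0], "fingers": -1}]'

```text
time_s: 8.65
tcp_pos: [0.5084, -0.1112, 0.0969]
eef_rot: [-179.9, 0.0, -175.0]
contact_force: [-1.2, -6.4, 4.5]
gripper_width: 0.0172
gripper_force: 15.0
```

The post hit its stop at -6 N, and the lever is square to the front. Next I release, rise and move above the cassette.

>>> play_rows --rows '[{"slide": [0, -0.01, 0], "delta_rot": [0, 0, 0], "fingers": 0.2}, {"slide": [0, 0, 0], "delta_rot": [0, 0, 0], "fingers": 0.2}, {"slide": [0, 0, 0], "delta_rot": [0, 0, 0], "fingers": 0.2}, {"slide": [0, 0, -0.15], "delta_rot": [0, 0, 0], "fingers": 0.2}, {"slide": [0, 0, -0.25], "delta_rot": [0, 0, 0], "fingers": 1}, {"slide": [0, 0, -0.2], "delta_rot": [0, 0, 0], "fingers": 1}, {"slide": [-0.2, 0.25, 0], "delta_rot": [0, 0, 0], "fingers": 1}, {"slide": [-0.2, 0.25, 0], "delta_rot": [0, 0, 0], "fingers": 1}]'

```text
time_s: 9.65
tcp_pos: [0.5624, -0.0308, 0.1869]
eef_rot: [180.0, 0.1, -175.1]
contact_force: [0.8, -0.8, 0.2]
gripper_width: 0.0854
gripper_force: 0.0
```

>>> play_rows --rows '[{"slide": [0, 0.254, 0], "delta_rot": [0, 0, 0], "fingers": 1}, {"slide": [0, 0, 0], "delta_rot": [0, 0, 0], "fingers": 1}, {"slide": [0, 0, 0], "delta_rot": [0, 0, 0], "fingers": 1}]'

```text
time_s: 10.02
tcp_pos: [0.5582, 0.0063, 0.1859]
eef_rot: [-180.0, -0.0, -175.0]
contact_force: [-0.2, -0.5, 0.4]
gripper_width: 0.0877
gripper_force: 0.0
```

```bash
python3 - <<'E'
from h import *
c=cap('scene','s3.png'); print(r.get_state()['tcp_pos'])
b=c['image'][160:280,290:450]
cv2.imwrite('pics/c4.png',cv2.resize(b,None,fx=5,fy=5,interpolation=cv2.INTER_CUBIC))
p=np.load('unit.npy')
for n,X in (('post shut top',(-.06,-.06,.123)),('cass top corner FL',(-.032,.071,.104)),('FR',(-.032,.039,.104)),('BR',(.032,.039,.104)),('BL',(.032,.071,.104))):
    print(n,((proj(c,U(p,X)[0])-[290,160])*5).round())
E
```

```text
[0.55830528 0.00589948 0.18601907]
post shut top [367. 275.]
cass top corner FL [231. 181.]
FR [271. 205.]
BR [350. 164.]
BL [310. 141.]
```

View pics/c4.png

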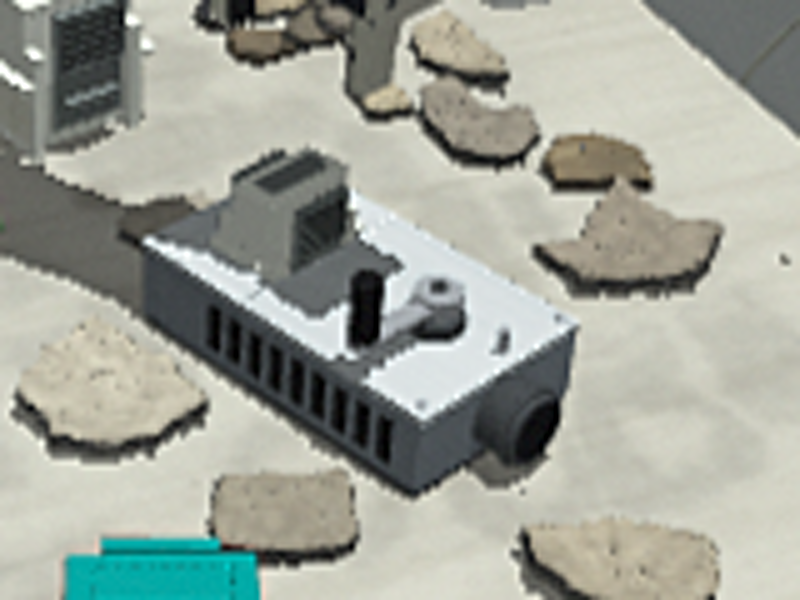

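The post top sits at (367,275), exactly where the shut position projects, and the cassette matches its predicted corners. I'll descend and pinch it.

>>> play_rows --rows '[{"slide": [0, 0.007, 0.2], "delta_rot": [0, 0, 0], "fingers": 1}, {"slide": [0, 0, 0.25], "delta_rot": [0, 0, 0], "fingers": 1}, {"slide": [0, 0, 0.15], "delta_rot": [0, 0, 0], "fingers": 1}, {"slide": [0, 0, 0.1], "delta_rot": [0, 0, 0], "fingers": 1}, {"slide": [0, 0, 0.08], "delta_rot": [0, 0, 0], "fingers": 1}, {"slide": [0, 0, 0], "delta_rot": [0, 0, 0], "fingers": 1}]'

```text
time_s: 10.82
tcp_pos: [0.5581, 0.0069, 0.0686]
eef_rot: [-180.0, -0.1, -175.1]
contact_force: [0.5, 0.3, -0.4]
gripper_width: 0.088
gripper_force: 0.0
```

>>> play_rows --rows '[{"slide": [0, 0, 0], "delta_rot": [0, 0, 0], "fingers": -1}, {"slide": [0, 0, 0], "delta_rot": [0, 0, 0], "fingers": -1}, {"slide": [0, 0, 0], "delta_rot": [0, 0, 0], "fingers": -1}, {"slide": [0, 0, 0], "delta_rot": [0, 0, 0], "fingers": -1}, {"slide": [0, 0, 0], "delta_rot": [0, 0, 0], "fingers": -1}, {"slide": [0, 0, 0], "delta_rot": [0, 0, 0], "fingers": -1}, {"slide": [0, 0, 0], "delta_rot": [0, 0, 0], "fingers": -1}]' --squeeze 30

```text
time_s: 11.7
tcp_pos: [0.5588, 0.0076, 0.0699]
eef_rot: [180.0, 0.1, -175.1]
contact_force: [-2.1, 1.3, 7.3]
gripper_width: 0.0409
gripper_force: 30.1
```

>>> play_rows --rows '[{"slide": [0, 0, -0.03], "delta_rot": [0, 0, 0], "fingers": -1}, {"slide": [0, 0, -0.03], "delta_rot": [0, 0, 0], "fingers": -1}, {"slide": [0, 0, -0.03], "delta_rot": [0, 0, 0], "fingers": -1}, {"slide": [0, 0, 0], "delta_rot": [0, 0, 0], "fingers": -1}]'

```text
time_s: 12.2
tcp_pos: [0.5585, 0.0073, 0.0829]
eef_rot: [180.0, 0.0, -175.1]
contact_force: [-0.3, 0.1, -1.8]
gripper_width: 0.0412
gripper_force: 30.0
```

>>> play_rows --rows '[{"slide": [0, 0, -0.08], "delta_rot": [0, 0, 0], "fingers": -1}, {"slide": [0, 0, -0.12], "delta_rot": [0, 0, 0], "fingers": -1}, {"slide": [0, 0, -0.15], "delta_rot": [0, 0, 0], "fingers": -1}, {"slide": [0, 0, -0.15], "delta_rot": [0, 0, 0], "fingers": -1}, {"slide": [0, 0, -0.12], "delta_rot": [0, 0, 0], "fingers": -1}, {"slide": [0, 0, -0.08], "delta_rot": [0, 0, 0], "fingers": -1}, {"slide": [0, 0, 0], "delta_rot": [0, 0, 0], "fingers": -1}, {"slide": [0, 0, 0], "delta_rot": [0, 0, 0], "fingers": -1}]'

```text
time_s: 13.2
tcp_pos: [0.5578, 0.0072, 0.1869]
eef_rot: [180.0, -0.1, -175.1]
contact_force: [0.0, -0.5, -3.5]
gripper_width: 0.0412
gripper_force: 30.0
```

```bash
python3 - <<'E'
from h import *
c=cap('scene','s4.png'); s=r.get_state();print(s['tcp_pos'],s['contact_force'],s['gripper_width'],s['gripper_force'])
b=c['image'][140:260,290:450]
cv2.imwrite('pics/c5.png',cv2.resize(b,None,fx=5,fy=5,interpolation=cv2.INTER_CUBIC))
p=np.load('unit.npy')
for z in(.105,.135): print([((proj(c,U(p,(a,.055,z))[0])-[290,140])*5).round() for a in(-.039,.039)])
E
```

```text
[0.55776234 0.00720129 0.18669019] [ 0.09938907 -0.51622952 -1.56571071] 0.04107390668236848 29.973567724227905
[array([242., 296.]), array([338., 246.])]
[array([244., 251.]), array([341., 203.])]
```

View pics/c5.png

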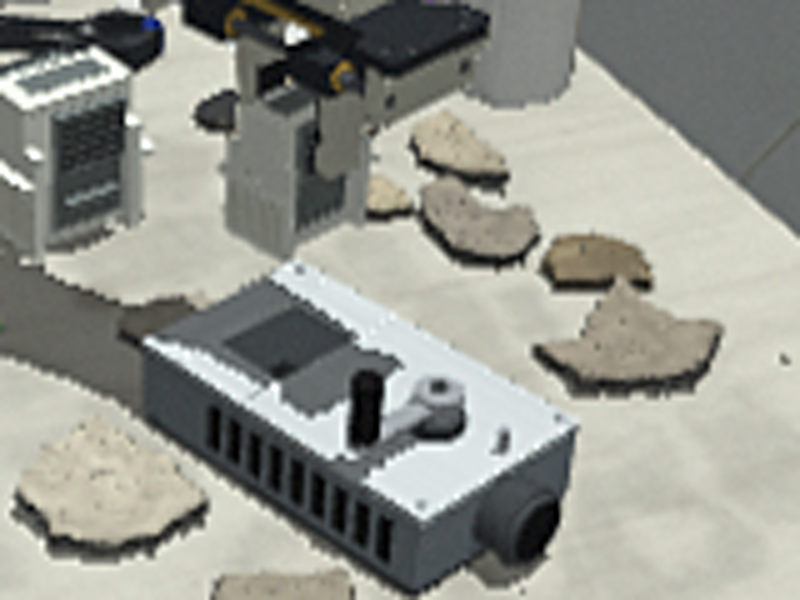

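The cassette is held upright, with its underside at about (255,245) to (345,215) in the crop, matching z ≈ 0.135. The well is empty, the post is still at the shut position (367,375), and the sherds in view lie where they were. I'll hand it in.

```bash
python3 -c "
from plant import r
print(r.close_job())"
```

```text
the job is handed in; nothing more can be done
None
```

The damper is shut against its stop, the cassette is held upright by both pinched catches with its underside about 7 cm above the housing, the sherds I could see are undisturbed, and the job is handed in; no verdict was returned.

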